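# Turn back the retaining leaf of a watch-parts case

### The arm

A 6-joint arm with a two-finger parallel gripper is mounted at the origin on the work surface. World frame = base frame: x ahead of the robot, y to its left, z up, the work surface at z = 0. Lengths are in m, angles in rad, forces in N, time in s.
With the tool pointing down it reaches from about 0.375 to 0.925 m from the base axis. Payload 5.7 kg.
Tool frame: the origin (TCP) lies midway between the tips of the shut fingers; the grasp point (between the pads) lies 19 mm behind it; z points along the fingers, y is the direction in which the jaws open and shut (so a half turn about z gives the same grasp; the last joint's range is limited). The gripper opens to 88 mm and grips with 3 to 60 N. Pads are 20 mm wide; open, the fingers measure 115 mm over their backs; the gripper's body (75 mm by 178 mm) begins 61 mm behind the grasp point.
Start: joints at [-0.115, 0.359, 1.51, -0, 1.272, -0.115], TCP at [0.6, -0, 0.223] pointing down, gripper open.
Joint ranges: [-2.97, 2.97], [-1.01, 2.36], [0.21, 2.38], [-0.96, 4.11], [0.2, 2.71], [-2.98, 2.98]. Speed limits (rad/s): [2.39, 2.39, 3.14, 3.14, 3.14, 3.14].

### API

Orientations are given as a unit quaternion [x, y, z, w].
In Python, from workcell import env gives the robot as it stands.
- The arm moves only by the shell command python3 -m handwheel 'ROWS'. ROWS is JSON, a list of rows, each a list of 3 entries, a list of its own where there are three numbers: the finger opening in mm, from 0 to 87.8, then the shift along the tool's x, y, z in mm, then the turn, a rotation vector about the tool's x, y, z in rad. A call has 1 to 12 rows; each row shifts and turns the commanded pose from where the row before left it, along the tool's axes as they then stand; what a row does not reach is not made up. A row lasts 1/8 s, in which the tool goes at most 62.5 mm and 10.7 degrees, less where a joint would pass 70% of its speed; a pose out of reach is approached as far as the arm can. A call is refused whole if a number of a shift passes 62.5 or a number of a turn 0.188, either way. A call with a gripper value outside its range is refused whole. The fingers move at their own pace and stop on an object; the grip force is fixed at half the most. Time passes only in rows, so rows that do not move let the fingers close. It gives the time, the measured TCP pose, the force and the opening at its end, in the units of the state.
- env.observe(): the state, without advancing time (a new reading comes with each control period).
- env.get_image(name): name is "scene" or "side" or "wrist"; returns (picture, depth): 480x640x3 uint8, blue, green, red; 480x640 float32, m along the optical axis (not along the pixel's ray), 0 where there is no reading.
- env.camera_info(name): a dict with "mtx" (3x3 intrinsics, pixels), "extrinsics" (4x4, takes a point from world to camera coordinates). Camera axes: x right, y down, z forward; pixel columns grow to the right and rows downward; lengths in m; the calibration is good to about 2 mm. The wrist camera is an equidistant fisheye: a pixel r from the principal point sees the ray r / f radians off the axis. A picture is of the moment at which its call begins: read the wrist's pose just before it. camera_info takes no time and is no camera call; for the wrist camera it gives the pose at the moment of the call.
- env.finish_job(): hands the job in, once; it reports no verdict.
Trained networks look in the newest picture that a camera, given by its name, has taken for a name from the list of things; names that differ only in an ending like _2 or _b are one class to them, and where a whole thing is asked for, a point or a joint stands for the part that bears it (a point fixed in the world has none). Each returns a list of dicts, best first, with "conf" (0 to 1); they miss things now and then, are a little off and sometimes report something else, mostly with a low value. They report only what shows in the picture. A call takes as long as a camera call.
- env.spot_in(camera, target): "point" ([x, y, z] in m, in world coordinates, good to about 4 mm: the middle of the surface that is visible of it).
- env.outline_of(camera, target): "region" (480x640 bool, what is visible of it).
The state is a dict: "clock": time; "qpos": joint angles; "qd": joint speeds; "tau": joint torques, N m; "position": TCP position; "ee_rot": TCP orientation; "contact_force": force on the tool from outside, world axes, zero at the start; "ft_torque": the same for the moment, N m; "grip_width": finger opening in m.
Only numpy, scipy, OpenCV 4.12 (cv2) and the standard library are available. Lean on these libraries where they do the work, as an engineer would, in place of code of your own. Each camera call takes 0.05 s, during which the arm holds its last target.

### The job

The parts case lies open on the bench and its blue-framed clear leaf covers the pots in the right-hand half (right as the robot sees it). Get under the leaf's finger tab with the fingertips, turn the leaf up and over the spine, and push it gently down until it lies flat on the left-hand half; only push it, never pinch it, and neither fling it nor force it. Leave the loose pots and the loupe standing where they are.

Things in the scene. Friction and masses are not known exactly. Their poses are not given: they have to be found in the camera images.
- case: Frosted watch-parts case, open flat like a book, fixed to the bench. Two trays, each 186 mm along the spine, 118 across, 40 high, full of pots not above the rims: left y = 7 to 125 mm, right y = -7 to -125. Origin on the bench under the middle of the spine; x runs along the spine (away from the robot), y across it to the left, z up. Hinge knuckles top out at z = 48 mm.
- spine_mid (a point): Middle of the leaf's hinge axis on the spine, 43.5 mm above the bench; the axis runs along the case's x. The hinge is stiff: the leaf stays at any angle where it is left, and 1 to 2 N across the leaf at the tab moves it. The leaf weighs about 95 g.
- leaf (a joint): Leaf angle about the spine, rad: 0 flat on the right tray, pi/2 upright, pi flat on the left tray (stops at 0 and pi); starts at 0 to 0.4. Rigid clear panel in a blue frame, 4 mm thick, 180 mm along the spine, reaching 126 mm from the axis; its mid-plane holds the axis, so when flat its faces are 41.5 and 45.5 mm above the bench.
- tab_end (a point): Middle of the outer edge of the leaf's ribbed blue finger tab, at mid-thickness, 150 mm from the hinge axis. The tab is 60 mm along the spine, 4 mm thick, and juts 25 mm past the tray's outer wall; under it is free space down to the bench.
- pot_clear: Loose clear pot with copper parts, 35 mm across and 34 mm high, standing on the bench near a corner of the case; origin at the middle of its underside. Leave it alone.
- pot_metal: Loose aluminium pot, 44 mm across and 32 mm high, standing on the bench near a corner of the case; origin at the middle of its underside. Leave it alone.
- loupe: Loose black eye loupe, 38 mm across and 34 mm high, standing on the bench near a corner of the case; origin at the middle of its underside. Leave it alone.

How it is judged:
By the outcome, as a careful person would: the job done as asked, in the order asked, and still so for the second after the job is handed in, with the robot touching nothing.
It also fails if it takes over 48 s, if anything falls off the work surface, if the arm or the gripper's body presses on something with over 40 N, if the wrist force passes 120 N, or if a joint passes its speed limit or range.

## Working session

There is one attempt and no reset: what is moved stays moved. The work goes in short steps, Python scripts to look and compute and a shell command to move; the robot and the scene stay as the last step left them, time stands still between calls to the robot, and variables do not carry over. Pictures are saved under pics/ and viewed, and the job is handed in when it is done.

```bash
mkdir -p pics; ls; python3 - <<'E'
from workcell import env
import cv2
s=env.observe();print(s)
for n in("scene","side","wrist"):
    im,d=env.get_image(n);cv2.imwrite(f"pics/a_{n}.png",im)
    c=env.camera_info(n);print(n,c['mtx'],c['extrinsics'])
    for t in("case","leaf","tab_end","spine_mid","pot_clear","pot_metal","loupe"):
        try:
            r=env.spot_in(n,t);print(n,t,[(x['conf'],x['point']) for x in r[:2]])
        except Exception as e: print(t,e)
    print(env.observe()['clock'])
E
```

```text
pics
{'clock': 0.0, 'qpos': array([-1.15108836e-01,  3.59505940e-01,  1.51140894e+00, -1.96918178e-05,
        1.27245697e+00, -1.15099199e-01]), 'qd': array([-0.00144075, -0.0010072 , -0.00059888, -0.00144654,  0.00132372,
        0.00012504]), 'tau': array([-2.01257943e-03, -5.15376234e+01, -2.70722097e+01,  6.73234044e-02,
        3.48843460e-02, -1.61260368e-04]), 'position': array([5.99335078e-01, 5.66837802e-05, 2.21817950e-01]), 'ee_rot': array([ 7.07107856e-01,  7.07105146e-01, -5.60003968e-04, -6.91276752e-04]), 'contact_force': array([ 0.46312281, -0.13028661, -0.59423135]), 'ft_torque': array([-0.01566781, -0.03803087, -0.00702146]), 'grip_width': 0.08775743528846468}
scene [[452.88325078   0.         318.08056702]
 [  0.         452.88325078 248.45648537]
 [  0.           0.           1.        ]] [[ 0.37453447  0.92719649  0.00553227 -0.21274019]
 [ 0.52364674 -0.20659191 -0.82650703 -0.23527157]
 [-0.76519149  0.31245233 -0.56289921  1.21201886]
 [ 0.          0.          0.          1.        ]]
scene case [(0.59, [0.6076, 0.0524, 0.0369])]
scene leaf [(0.69, [0.5836, 
[... 1027 characters left out ...]
829954   0.         314.27305299]
 [  0.         371.64829954 239.26426745]
 [  0.           0.           1.        ]] [[ 9.99999444e-01 -1.04254669e-03 -1.59894490e-04 -6.00077510e-01]
 [-9.72167223e-04 -9.69861423e-01  2.43655238e-01 -2.89411540e-02]
 [-4.09097458e-04 -2.43654947e-01 -9.69861897e-01  3.89074132e-01]
 [ 0.00000000e+00  0.00000000e+00  0.00000000e+00  1.00000000e+00]]
wrist case [(0.76, [0.5723, 0.0687, 0.0478])]
wrist leaf [(0.91, [0.5719, 0.0137, 0.0699])]
wrist tab_end [(0.67, [0.5735, 0.0127, 0.0681])]
wrist spine_mid [(0.94, [0.5712, 0.0711, 0.0475])]
wrist pot_clear []
wrist pot_metal [(0.49, [0.6534, 0.2216, 0.008])]
wrist loupe [(0.51, [0.5044, -0.0752, 0.0132])]
1.2
```

View pics/a_scene.png

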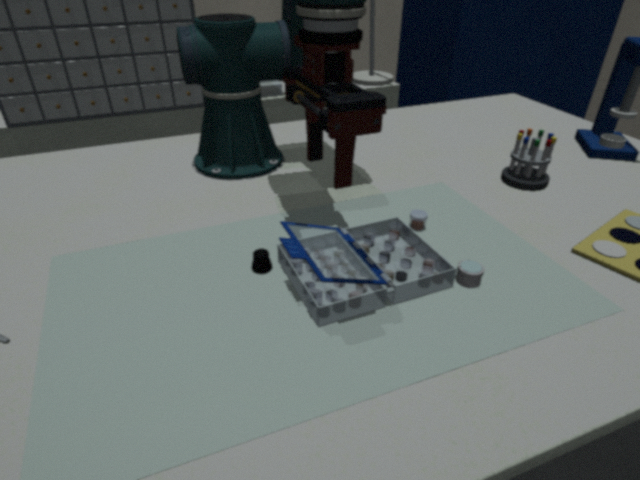

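View pics/a_side.png

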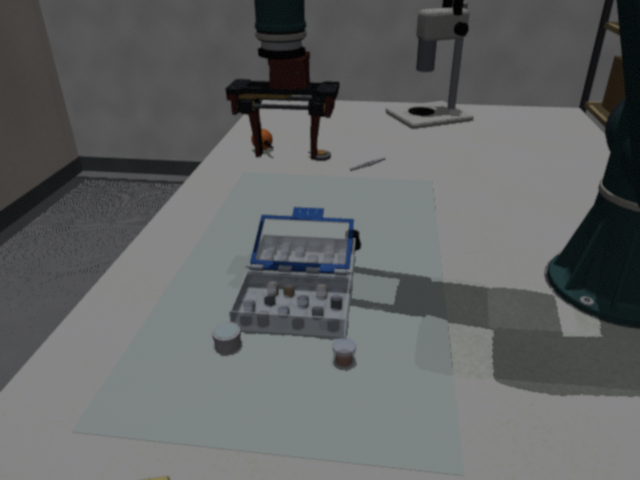

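View pics/a_wrist.png

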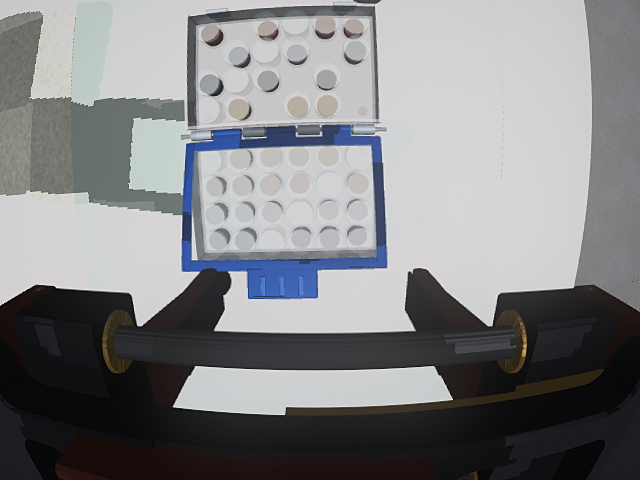

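The leaf is slightly raised (tab toward -y, wrist px ≈ (283,285)); the hinge row runs nearly along world x (wrist px (184,133)–(385,128)). The loupe is next to the tab side, and the pots stand on the far side. Next I'll measure.

```bash
cat > h.py <<'E'
import numpy as np,cv2
from workcell import env
def back(n,px,z,info):
    K=np.array(info['mtx']);E=np.array(info['extrinsics']);px=np.atleast_2d(px).astype(float)
    u=(px[:,0]-K[0,2])/K[0,0];v=(px[:,1]-K[1,2])/K[1,1]
    if n=='wrist':
        th=np.hypot(u,v);k=np.where(th>1e-9,np.tan(th)/np.maximum(th,1e-9),1);u=u*k;v=v*k
    pc=np.stack([u*z,v*z,z*np.ones_like(u)],1)
    return (pc-E[:3,3])@E[:3,:3]
E
python3 - <<'E'
from h import *
for n in('wrist','side','scene'):
    info=env.camera_info(n);im,d=env.get_image(n)
    hsv=cv2.cvtColor(im,cv2.COLOR_BGR2HSV)
    m=(cv2.inRange(hsv,(105,120,40),(125,255,255))>0)
    r=env.outline_of(n,'leaf')
    if r:
        reg=cv2.dilate(r[0]['region'].astype(np.uint8),np.ones((9,9)))>0; m&=reg
    m&=d>0
    v,u=np.nonzero(m);P=back(n,np.stack([u,v],1),d[v,u],info)
    ok=(P[:,2]>0.03)&(P[:,2]<0.12);P=P[ok]
    print(n,len(P),P.min(0).round(4),P.max(0).round(4))
    c=np.median(P,0)
    for _ in range(3):
        A=np.c_[P[:,:2],np.ones(len(P))];w=np.linalg.lstsq(A,P[:,2],rcond=None)[0];e=P[:,2]-A@w
        P=P[abs(e)<2.5*e.std()+1e-4]
    print(' plane',w.round(4),'rms',e.std().round(4),'angle',np.arctan(np.hypot(*w[:2])), 'spine dir yaw',np.arctan2(w[0],-w[1]))
    tab=P[P[:,1]<np.percentile(P[:,1],.5)+0.02]
    print(' tab',tab.min(0).round(4),tab.max(0).round(4),tab.mean(0).round(4),len(tab))
    for t in('tab_end','spine_mid','loupe','pot_clear','pot_metal'):
        for r in env.spot_in(n,t)[:1]: print('  ',t,r['conf'],r['point'])
    np.save(f'P_{n}.npy',P)
print(env.observe()['clock'])
E
```

```text
wrist 7489 [ 0.4803 -0.0583  0.0327] [0.6617 0.0871 0.0966]
 plane [ 0.0073 -0.3561  0.0706] rms 0.0008 angle 0.34214555806257246 spine dir yaw 0.020421118730792793
 tab [ 0.5433 -0.0583  0.0864] [ 0.6023 -0.0373  0.0966] [ 0.5725 -0.0474  0.0917] 1728
   tab_end 0.91 [0.5716, 0.0137, 0.0684]
   spine_mid 0.87 [0.5705, 0.0685, 0.0465]
side 1293 [ 0.4808 -0.0564  0.0354] [0.659  0.0924 0.0957]
 plane [ 0.0081 -0.3533  0.0704] rms 0.0015 angle 0.33969885042148645 spine dir yaw 0.022837446070336425
 tab [ 0.4929 -0.0564  0.084 ] [ 0.6004 -0.0334  0.0957] [ 0.5709 -0.0433  0.0903] 233
   tab_end 0.66 [0.5687, 0.0251, 0.0634]
   spine_mid 0.89 [0.5659, 0.0935, 0.039]
   loupe 0.61 [0.48, -0.0695, 0.0222]
   pot_clear 0.91 [0.4716, 0.2704, 0.0305]
   pot_metal 0.69 [0.651, 0.2586, 0.0315]
scene 1098 [ 0.4812 -0.0583  0.0309] [0.6628 0.0844 0.0975]
 plane [ 0.0057 -0.3536  0.0732] rms 0.0007 angle 0.33987477175118236 spine dir yaw 0.016032077089205114
 tab [ 0.5455 -0.0583  0.0889] [ 0.6029 -0.0376  0.0975] [ 0.5761 -0.0479  0.0935] 238
   tab_end 0.74 [0.5788, 0.0152, 0.0721]
   spine_mid 0.93 [0.6082, 0.0531, 0.0393]
   loupe 0.58 [0.4988, -0.0788, 0.0202]
   pot_clear 0.82 [0.4766, 0.2469, 0.0279]
   pot_metal 0.63 [0.6659, 0.2342, 0.0304]
2.25
```

```bash
python3 - <<'E'
import cv2
a=cv2.imread('pics/a_scene.png')[200:340,220:500];cv2.imwrite('pics/c_scene.png',cv2.resize(a,None,fx=2.8,fy=2.8,interpolation=cv2.INTER_CUBIC))
a=cv2.imread('pics/a_side.png')[190:370,180:400];cv2.imwrite('pics/c_side.png',cv2.resize(a,None,fx=3,fy=3,interpolation=cv2.INTER_CUBIC))
E
```

```text
(no output)
```

All three cameras agree: leaf angle 0.34, tab end at (0.573, -0.058, 0.093) and axis at y≈0.083, z≈0.0435. That fits the text, since 0.0435+0.15·sin 0.34 = 0.0935. The loupe, near (0.49,-0.075), is clear of the finger line. Moving to a tilted stance outside the tab.

```bash
python3 -m handwheel '[[0,[-50,-9,0],[0,0,0]],[0,[-50,-9,0],[0,0,0]],[0,[-45,-8,0],[0,0,0]],[0,[0,0,0],[0,0.16,0]],[0,[0,0,0],[0,0.16,0]],[0,[0,0,0],[0,0.16,0]],[0,[0,0,0],[0,0.16,0]],[0,[0,0,0],[0,0.16,0]],[0,[0,0,0],[0,0.16,0]],[0,[0,0,0],[0,0,0]]]'
python3 - <<'E'
from h import *
from scipy.spatial.transform import Rotation as R
s=env.observe();print(s['position'],s['grip_width'],s['clock'],s['qpos']);M=R.from_quat(s['ee_rot']).as_matrix();print(M.round(3))
print('to staging',1000*M.T@(np.array([.573,-.115,.066])-s['position']))
cv2.imwrite('pics/b_side.png',env.get_image('side')[0]);cv2.imwrite('pics/b_scene.png',env.get_image('scene')[0])
E
```

```text
clock: 3.5
position: [0.5732, -0.1464, 0.2194]
ee_rot: [0.628, 0.625, 0.326, -0.328]
contact_force: [-0.0, 0.1, -0.2]
grip_width: 0.0004
[ 0.57318946 -0.14641925  0.2194124 ] 0.0003829697405943552 3.5 [-0.76938658  0.70270474  1.33550968  0.65472938  1.82616801 -0.8408667 ]
[[ 0.006  1.    -0.001]
 [ 0.571 -0.003  0.821]
 [ 0.821 -0.005 -0.571]]
to staging [-107.95503947    0.47031059  113.43745877]
```

```bash
python3 -m handwheel '[[0,[-27,0,28],[0,0,0]],[0,[-27,0,28],[0,0,0]],[0,[-27,0,28],[0,0,0]],[0,[-27,0,29],[0,0,0]],[0,[0,0,0],[0,0,0]]]'
python3 - <<'E'
from h import *
from scipy.spatial.transform import Rotation as R
s=env.observe();print(s['position'],s['clock'])
for n in('side','scene','wrist'): cv2.imwrite(f'pics/b_{n}.png',env.get_image(n)[0])
a=cv2.imread('pics/b_scene.png')[150:350,180:460];cv2.imwrite('pics/b_scenec.png',cv2.resize(a,None,fx=2.8,fy=2.8))
E
```

```text
clock: 4.22
position: [0.5733, -0.1123, 0.0693]
ee_rot: [0.627, 0.628, 0.325, -0.327]
contact_force: [-0.9, -0.5, -0.2]
grip_width: 0.0003
[ 0.57330638 -0.11234595  0.06926634] 4.225
```

View pics/b_scenec.png

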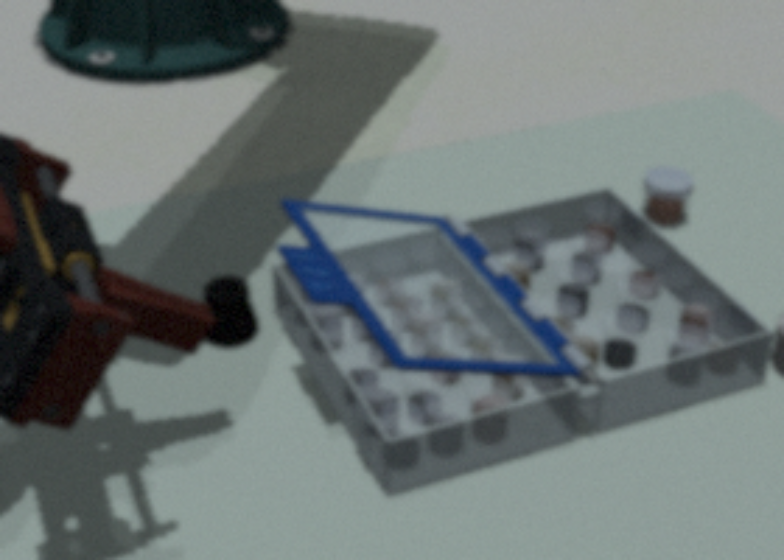

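View pics/b_wrist.png

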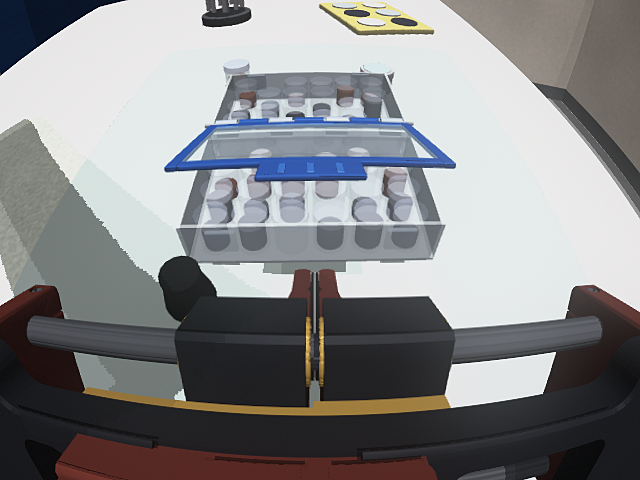

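The wrist view shows the shut fingers (px 315,285) lined up with the tab (px 312,172). The loupe (px 185,285) is off to one side and lower. Inserting under the tab.

```bash
python3 -m handwheel '[[0,[13,0,19],[0,0,0]],[0,[13,0,19],[0,0,0]],[0,[13,0,19],[0,0,0]],[0,[0,0,0],[0,0,0]],[0,[0,0,0],[0,0,0]]]'
python3 - <<'E'
from h import *
for n in('side','scene'): cv2.imwrite(f'pics/c_{n}.png',env.get_image(n)[0])
a=cv2.imread('pics/c_scene.png')[150:350,180:460];cv2.imwrite('pics/c_scenec.png',cv2.resize(a,None,fx=2.8,fy=2.8))
s=env.observe();print(s['position'],s['contact_force'],s['clock'])
E
cat > plan.py <<'E'
import numpy as np,sys
from scipy.spatial.transform import Rotation as R
ay,az=.083,.0435
def tcp(th,al,rc):
    """deg, deg, m -> TCP y,z"""
    t,a=np.radians([th,al]); u=np.array([-np.cos(t),np.sin(t)]); nrm=np.array([np.sin(t),np.cos(t)]) # motion dir (top)
    e=np.pi/2-a; h=.002+max(0,(.150-rc)*np.tan(e-t)) if e>t else .002
    C=np.array([ay,az])+rc*u-h*nrm
    return C-.010*np.array([np.cos(a),np.sin(a)])
def rows(seq,start):
    """start (y,z,al deg), seq of (th,al,rc)"""
    y,z,al=start
    for th,a,rc in seq:
        p=tcp(th,a,rc);d=(p-[y,z])*1000;ar=np.radians(al)
        tx=d@[np.cos(ar),np.sin(ar)];tz=d@[np.sin(ar),-np.cos(ar)]
        print(f"[0,[{tx:.1f},0,{tz:.1f}],[0,{np.radians(a-al):.3f},0]]  th={th:.0f} al={a:.0f} tcp={p.round(4)}")
        y,z,al=p[0],p[1],a
E
python3 - <<'E'
from plan import *
seq=[]
for th in np.arange(16,101,5):
    al=np.interp(th,[16,20,100],[55,55,0]); rc=np.interp(th,[16,100],[.130,.138])
    seq.append((th,al,rc))
rows(seq,(-.0457,.066,55))
E
```

```text
clock: 5.0
position: [0.574, -0.0451, 0.0686]
ee_rot: [0.627, 0.627, 0.326, -0.327]
contact_force: [0.3, -0.0, 0.3]
grip_width: 0.0005
[ 0.57419588 -0.04591387  0.06847047] [ 0.75828136 -0.61883395 -0.27105919] 5.1
[0,[-5.3,0,-1.7],[0,0.000,0]]  th=16 al=55 tcp=[-0.0501  0.0626]
[0,[12.3,0,-5.0],[0,-0.012,0]]  th=21 al=54 tcp=[-0.0472  0.0755]
[0,[11.6,0,-4.2],[0,-0.060,0]]  th=26 al=51 tcp=[-0.0438  0.0874]
[0,[11.7,0,-3.8],[0,-0.060,0]]  th=31 al=47 tcp=[-0.0394  0.0989]
[0,[11.8,0,-3.4],[0,-0.060,0]]  th=36 al=44 tcp=[-0.034   0.1099]
[0,[11.9,0,-3.1],[0,-0.060,0]]  th=41 al=41 tcp=[-0.0275  0.1204]
[0,[12.0,0,-2.7],[0,-0.060,0]]  th=46 al=37 tcp=[-0.0202  0.1302]
[0,[12.0,0,-2.3],[0,-0.060,0]]  th=51 al=34 tcp=[-0.012   0.1393]
[0,[12.1,0,-2.0],[0,-0.060,0]]  th=56 al=30 tcp=[-0.003   0.1477]
[0,[12.2,0,-1.6],[0,-0.060,0]]  th=61 al=27 tcp=[0.0067 0.1552]
[0,[12.2,0,-1.2],[0,-0.060,0]]  th=66 al=23 tcp=[0.017  0.1618]
[0,[12.0,0,-0.9],[0,-0.060,0]]  th=71 al=20 tcp=[0.0277 0.1673]
[0,[11.9,0,-0.5],[0,-0.060,0]]  th=76 al=16 tcp=[0.0386 0.1719]
[0,[11.9,0,-0.2],[0,-0.060,0]]  th=81 al=13 tcp=[0.05   0.1754]
[0,[11.9,0,0.1],[0,-0.060,0]]  th=86 al=10 tcp=[0.0616 0.178 ]
[0,[11.9,0,0.4],[0,-0.060,0]]  th=91 al=6 tcp=[0.0735 0.1796]
[0,[11.9,0,0.8],[0,-0.060,0]]  th=96 al=3 tcp=[0.0854 0.1801]
```

View pics/c_scenec.png

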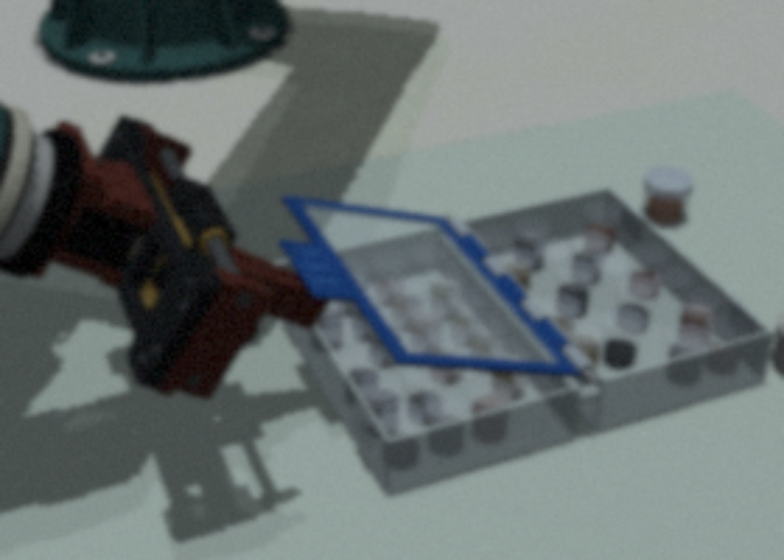

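View pics/c_side.png

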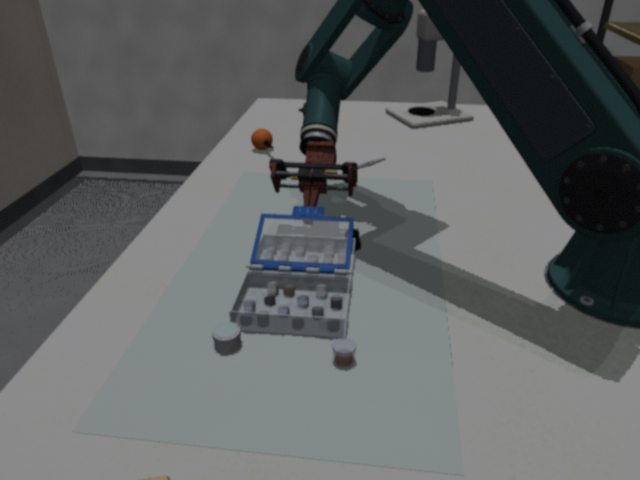

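Fingertips are under the tab (scene crop px ≈ (310,305)), with no contact force. Lifting along the arc.

```bash
python3 -m handwheel '[[0,[5.5,0,-5],[0,0,0]],[0,[11.5,0,-4],[0,-0.06,0]],[0,[11.7,0,-3.8],[0,-0.06,0]],[0,[11.8,0,-3.4],[0,-0.06,0]],[0,[11.9,0,-3.1],[0,-0.06,0]],[0,[12,0,-2.7],[0,-0.06,0]]]'
cat > chk.py <<'E'
import sys
from h import *
from plan import *
tag=sys.argv[1]
s=env.observe();M=R.from_quat(s['ee_rot']).as_matrix();al=np.degrees(np.arctan2(M[1,2],-M[2,2]))
print('pos',s['position'].round(4),'al',al.round(1),'F',s['contact_force'].round(1),'t',s['clock'])
im,d=env.get_image('scene');info=env.camera_info('scene')
a=im[100:340,200:520];cv2.imwrite(f'pics/{tag}.png',cv2.resize(a,None,fx=2.5,fy=2.5))
hsv=cv2.cvtColor(im,cv2.COLOR_BGR2HSV);m=(cv2.inRange(hsv,(105,120,40),(125,255,255))>0)&(d>0)
v,u=np.nonzero(m);P=back('scene',np.stack([u,v],1),d[v,u],info)
P=P[(abs(P[:,0]-.57)<.12)&(P[:,1]>-.1)&(P[:,1]<.27)&(P[:,2]>.03)&(P[:,2]<.25)]
q=P[:,1:]-[ay,az];r=np.hypot(q[:,0],q[:,1]);k=r>.09
ang=np.degrees(np.arctan2(q[k,1],-q[k,0]))
print('leaf angle',np.percentile(ang,[10,50,90]).round(1),'n',k.sum(),'rmax',np.percentile(r,99).round(3))
E
python3 chk.py d1
```

```text
clock: 5.85
position: [0.5742, -0.0205, 0.1315]
ee_rot: [0.67, 0.669, 0.229, -0.228]
contact_force: [-0.6, -0.4, -1.2]
grip_width: 0.0002
pos [ 0.5742 -0.0205  0.1315] al 37.7 F [-0.6 -0.4 -1.2] t 5.85
leaf angle [46.8 47.8 48.4] n 244 rmax 0.201
```

View pics/d1.png

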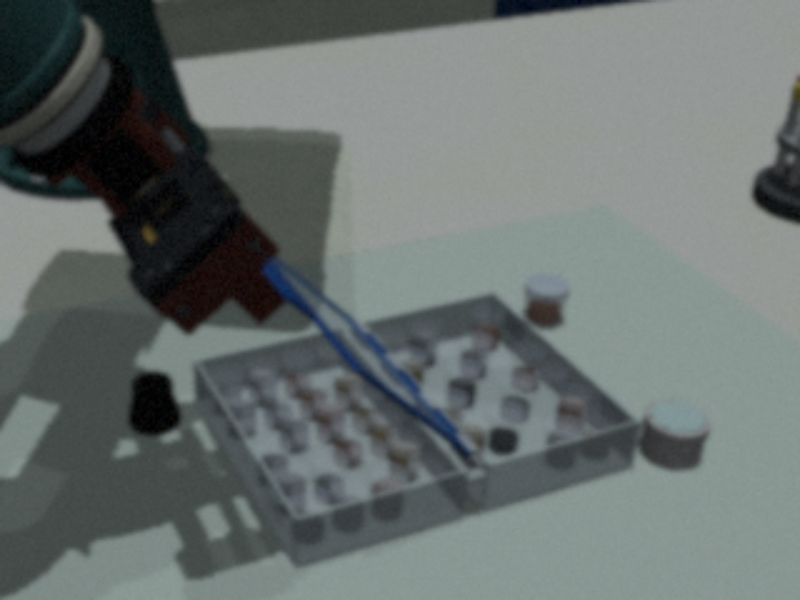

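The leaf stands at about 47° on the fingers with light force (~1.5 N), and the loupe and pots haven't moved. Continuing to upright.

```bash
python3 -m handwheel '[[0,[12,0,-2.3],[0,-0.06,0]],[0,[12.1,0,-2],[0,-0.06,0]],[0,[12.2,0,-1.6],[0,-0.06,0]],[0,[12.2,0,-1.2],[0,-0.06,0]],[0,[12,0,-0.9],[0,-0.06,0]],[0,[11.9,0,-0.5],[0,-0.06,0]],[0,[11.9,0,-0.2],[0,-0.06,0]],[0,[11.9,0,0.1],[0,-0.06,0]],[0,[11.9,0,0.4],[0,-0.06,0]]]'
python3 chk.py d2
```

```text
clock: 7.02
position: [0.5738, 0.0728, 0.1814]
ee_rot: [0.706, 0.706, 0.041, -0.042]
contact_force: [-0.2, -1.0, -1.2]
grip_width: -0.0001
pos [0.5738 0.0728 0.1814] al 6.8 F [-0.2 -1.  -1.2] t 7.025
leaf angle [89.8 91.  91.6] n 156 rmax 0.148
```

View pics/d2.png

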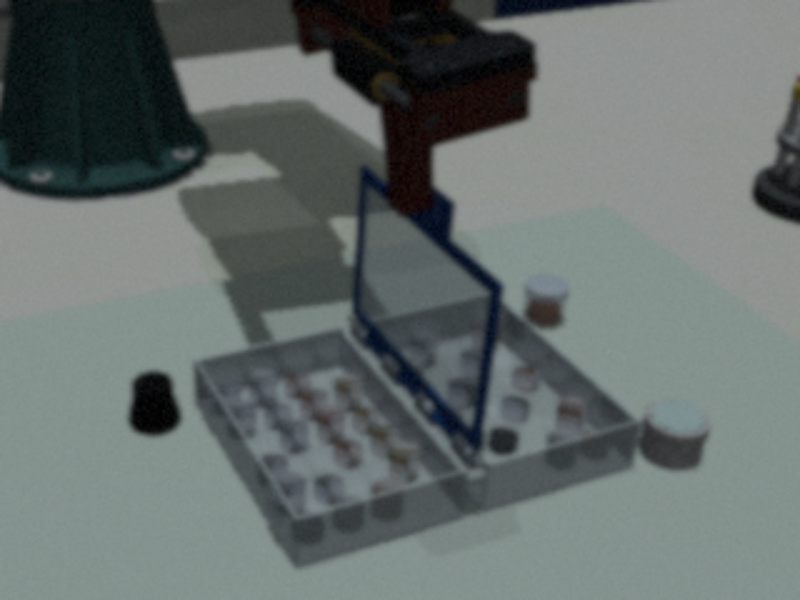

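Leaf upright (91°), tip on the tab. Planning the way down.

```bash
python3 - <<'E'
from plan import *
seq=[(th,np.interp(th,[91,101],[6,0]),.138) for th in list(np.arange(96,177,5))+[179,180,181]]
rows(seq,(.0728,.180,6.8))
E
```

```text
[0,[12.6,0,1.1],[0,-0.066,0]]  th=96 al=3 tcp=[0.0854 0.1804]
[0,[11.8,0,1.7],[0,-0.052,0]]  th=101 al=0 tcp=[0.0974 0.1793]
[0,[11.7,0,2.6],[0,0.000,0]]  th=106 al=0 tcp=[0.1091 0.1767]
[0,[11.5,0,3.7],[0,0.000,0]]  th=111 al=0 tcp=[0.1206 0.1731]
[0,[11.1,0,4.6],[0,0.000,0]]  th=116 al=0 tcp=[0.1317 0.1684]
[0,[10.7,0,5.6],[0,0.000,0]]  th=121 al=0 tcp=[0.1424 0.1628]
[0,[10.1,0,6.5],[0,0.000,0]]  th=126 al=0 tcp=[0.1525 0.1563]
[0,[9.5,0,7.4],[0,0.000,0]]  th=131 al=0 tcp=[0.162 0.149]
[0,[8.9,0,8.2],[0,0.000,0]]  th=136 al=0 tcp=[0.1709 0.1408]
[0,[8.1,0,8.9],[0,0.000,0]]  th=141 al=0 tcp=[0.179  0.1319]
[0,[7.3,0,9.6],[0,0.000,0]]  th=146 al=0 tcp=[0.1863 0.1223]
[0,[6.4,0,10.2],[0,0.000,0]]  th=151 al=0 tcp=[0.1927 0.1122]
[0,[5.5,0,10.7],[0,0.000,0]]  th=156 al=0 tcp=[0.1983 0.1015]
[0,[4.6,0,11.1],[0,0.000,0]]  th=161 al=0 tcp=[0.2028 0.0903]
[0,[3.6,0,11.5],[0,0.000,0]]  th=166 al=0 tcp=[0.2064 0.0788]
[0,[2.6,0,11.8],[0,0.000,0]]  th=171 al=0 tcp=[0.209  0.0671]
[0,[1.5,0,11.9],[0,0.000,0]]  th=176 al=0 tcp=[0.2105 0.0551]
[0,[0.4,0,7.2],[0,0.000,0]]  th=179 al=0 tcp=[0.2109 0.0479]
[0,[0.1,0,2.4],[0,0.000,0]]  th=180 al=0 tcp=[0.211  0.0455]
[0,[0.0,0,2.4],[0,0.000,0]]  th=181 al=0 tcp=[0.211  0.0431]
```

```bash
python3 -m handwheel '[[0,[12.5,0,1.1],[0,-0.066,0]],[0,[11.8,0,1.7],[0,-0.052,0]],[0,[11.7,0,2.6],[0,0,0]],[0,[11.5,0,3.7],[0,0,0]],[0,[11.1,0,4.6],[0,0,0]],[0,[10.7,0,5.6],[0,0,0]],[0,[10.1,0,6.5],[0,0,0]],[0,[9.5,0,7.4],[0,0,0]],[0,[8.9,0,8.2],[0,0,0]],[0,[8.1,0,8.9],[0,0,0]]]'
python3 chk.py d3
```

```text
clock: 8.32
position: [0.5739, 0.1801, 0.1327]
ee_rot: [0.707, 0.707, 0.001, -0.001]
contact_force: [0.4, -0.7, 1.2]
grip_width: 0.0004
pos [0.5739 0.1801 0.1327] al 0.1 F [ 0.4 -0.7  1.2] t 8.325
leaf angle [139.5 140.2 140.8] n 494 rmax 0.145
```

View pics/d3.png

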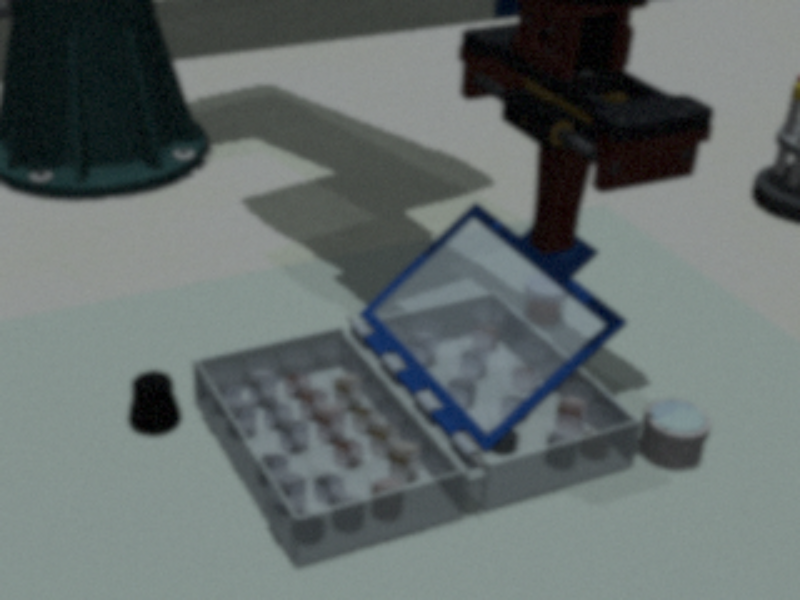

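140°, light force. Going on down, slowing near the end.

```bash
python3 -m handwheel '[[0,[7.3,0,9.6],[0,0,0]],[0,[6.4,0,10.2],[0,0,0]],[0,[5.5,0,10.7],[0,0,0]],[0,[4.6,0,11.1],[0,0,0]],[0,[3.6,0,11.5],[0,0,0]],[0,[1.6,0,6],[0,0,0]],[0,[1,0,5.8],[0,0,0]],[0,[1,0,6],[0,0,0]],[0,[0.5,0,4],[0,0,0]],[0,[0,0,0],[0,0,0]]]'
python3 chk.py d4
```

```text
clock: 9.62
position: [0.5739, 0.211, 0.0583]
ee_rot: [0.707, 0.707, 0.001, -0.001]
contact_force: [0.2, 0.6, -0.1]
grip_width: 0.0007
pos [0.5739 0.211  0.0583] al 0.1 F [ 0.2  0.6 -0.1] t 9.625
leaf angle [173.  173.6 174.1] n 373 rmax 0.145
```

```bash
python3 -m handwheel '[[0,[0.3,0,3],[0,0,0]],[0,[0,0,3],[0,0,0]],[0,[0,0,2.5],[0,0,0]],[0,[0,0,2],[0,0,0]],[0,[0,0,0],[0,0,0]],[0,[0,0,0],[0,0,0]]]'
python3 chk.py d5
```

```text
clock: 10.42
position: [0.5738, 0.2113, 0.0479]
ee_rot: [0.707, 0.707, 0.001, -0.001]
contact_force: [-0.4, 0.2, -0.0]
grip_width: 0.0003
pos [0.5738 0.2113 0.0479] al 0.1 F [-0.4  0.2 -0. ] t 10.425
leaf angle [177.2 177.7 178.2] n 335 rmax 0.144
```

View pics/d5.png

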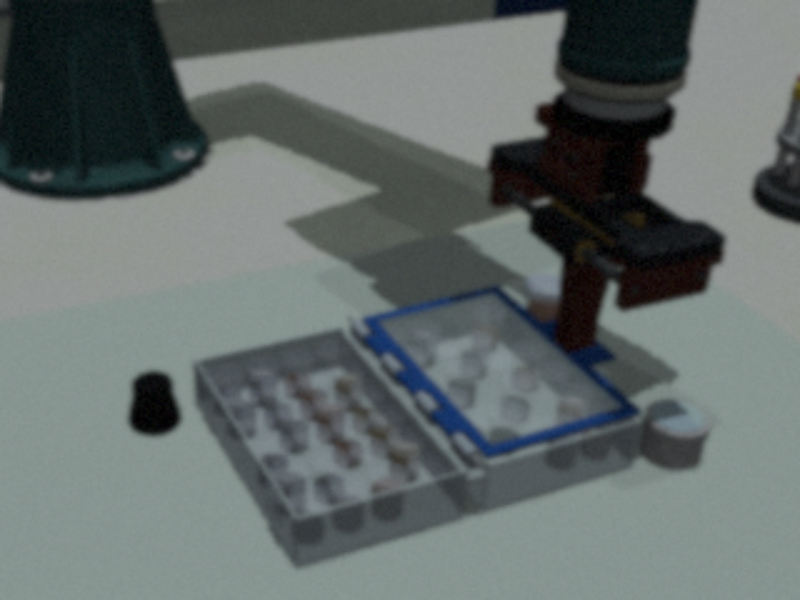

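```bash
for i in 1 2; do python3 -m handwheel '[[0,[0,0,1],[0,0,0]],[0,[0,0,0],[0,0,0]]]' | grep -E 'posi|force'; done
python3 -m handwheel '[[0,[0,0,0.6],[0,0,0]],[0,[0,0,0],[0,0,0]]]'; python3 chk.py d6
```

```text
position: [0.5739, 0.2113, 0.047]
contact_force: [0.2, 1.0, 0.4]
position: [0.5739, 0.2114, 0.0459]
contact_force: [0.2, -0.4, -0.4]
clock: 11.22
position: [0.574, 0.2114, 0.0458]
ee_rot: [0.707, 0.707, 0.001, -0.001]
contact_force: [-1.1, -0.5, 4.3]
grip_width: 0.0007
pos [0.574  0.2114 0.0458] al 0.1 F [-1.1 -0.5  4.3] t 11.225
leaf angle [177.9 178.4 179. ] n 326 rmax 0.145
```

```bash
python3 -m handwheel '[[0,[0,0,0.6],[0,0,0]],[0,[0,0,0],[0,0,0]]]'; python3 -m handwheel '[[0,[0,0,0.4],[0,0,0]],[0,[0,0,0],[0,0,0]],[0,[0,0,0],[0,0,0]]]'
```

```text
clock: 11.52
position: [0.574, 0.2114, 0.0457]
ee_rot: [0.707, 0.707, 0.001, -0.001]
contact_force: [-2.1, -0.2, 8.6]
grip_width: 0.0001
clock: 11.9
position: [0.5741, 0.2114, 0.0456]
ee_rot: [0.707, 0.707, 0.001, -0.001]
contact_force: [-3.9, -0.7, 12.0]
grip_width: 0.0007
```

The leaf is on its stop: tip at 45.6 mm, and force rises without further motion. Retreating straight up and checking.

```bash
python3 -m handwheel '[[0,[0,0,-3],[0,0,0]],[0,[0,0,-15],[0,0,0]],[0,[0,0,-40],[0,0,0]],[0,[0,0,-50],[0,0,0]],[0,[-50,0,-30],[0,0,0]],[0,[-60,0,0],[0,0,0]],[0,[-60,0,0],[0,0,0]],[0,[0,0,0],[0,0,0]],[0,[0,0,0],[0,0,0]]]'; python3 chk.py d7
python3 - <<'E'
from h import *
for n in('wrist','side','scene'):
    info=env.camera_info(n);im,d=env.get_image(n)
    cv2.imwrite(f'pics/e_{n}.png',im)
    hsv=cv2.cvtColor(im,cv2.COLOR_BGR2HSV)
    m=(cv2.inRange(hsv,(105,120,40),(125,255,255))>0)&(d>0)
    v,u=np.nonzero(m);P=back(n,np.stack([u,v],1),d[v,u],info)
    P=P[(abs(P[:,0]-.57)<.12)&(P[:,1]>.09)&(P[:,1]<.25)&(P[:,2]>.03)&(P[:,2]<.12)]
    if len(P)<50: print(n,len(P));continue
    A=np.c_[P[:,:2],np.ones(len(P))]
    for _ in range(3):
        w=np.linalg.lstsq(A,P[:,2],rcond=None)[0];e=P[:,2]-A@w;k=abs(e)<2.5*e.std()+1e-4;A=A[k];P=P[k]
    print(n,len(P),w.round(4),'z at tab y=.22',w@[.573,.22,1],'at .1',w@[.573,.1,1])
    for t in('loupe','pot_clear','pot_metal'):
        for r in env.spot_in(n,t)[:1]: print('  ',t,r['conf'],r['point'])
E
```

```text
clock: 13.02
position: [0.574, 0.0413, 0.1825]
ee_rot: [0.708, 0.707, 0.001, -0.001]
contact_force: [0.4, 1.7, -0.4]
grip_width: 0.0005
pos [0.574  0.0413 0.1825] al 0.1 F [ 0.4  1.7 -0.4] t 13.025
leaf angle [177.9 178.4 178.9] n 556 rmax 0.146
wrist 7995 [ 0.     -0.0006  0.0451] z at tab y=.22 0.044992315512185875 at .1 0.04507025545893608
   pot_metal 0.85 [0.6498, 0.2296, 0.0344]
side 1354 [-0.0006  0.0001  0.0454] z at tab y=.22 0.045080413470395674 at .1 0.04507172899665439
   loupe 0.44 [0.4802, -0.0696, 0.0323]
   pot_clear 0.96 [0.4695, 0.2687, 0.0298]
   pot_metal 0.93 [0.6492, 0.2592, 0.0298]
scene 980 [-0.001   0.0013  0.0471] z at tab y=.22 0.04675590819252196 at .1 0.046600183719475795
   loupe 0.57 [0.4995, -0.0798, 0.0248]
   pot_clear 0.6 [0.48, 0.2473, 0.0308]
   pot_metal 0.55 [0.6012, 0.0732, 0.0384]
```

View pics/d7.png

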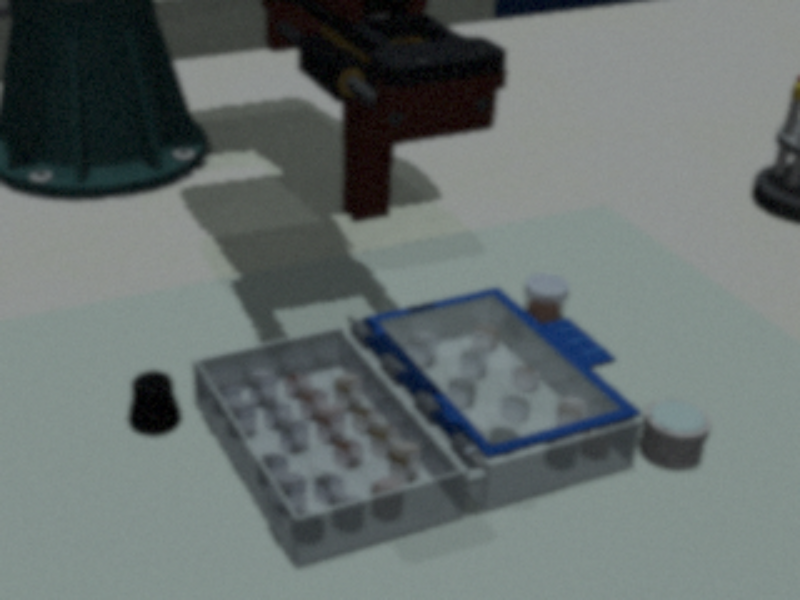

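View pics/e_side.png

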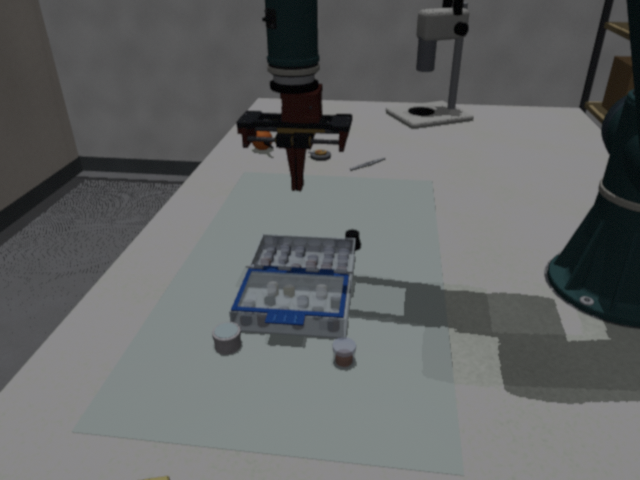

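The leaf is level in all three views: top face about 45 mm by the tab and by the spine, slope ≤0.0013. The pots and loupe stand where they were. Handing in.

```bash
python3 -c "
from workcell import env
print(env.finish_job())"
```

```text
the job is handed in; nothing more can be done
None
```

The leaf now lies flat on the left-hand half. I got the shut fingertips under the tab, turned the leaf from about 19° up and over the spine, and pushed it down at the tab onto its stop. I only ever pushed it.

- **Force and time:** I read about 1–2 N while turning it and 12 N on the final press. About 13.5 s had gone on the robot's clock when I handed in.
- **Leaf flat:** plane fits from all three cameras agree. The wrist and side views put the top face at 45 mm and the scene view at 46.7 mm, level to within 0.0013 in slope.
- **Loose things:** the pots and the loupe match their starting places within the measuring noise in the side view, and they look unmoved in the scene picture. The arm was clear of everything at hand-in.
- **Disagreements:** my quick angle estimate from the scene camera read 178.4° rather than 180°. It measures the top face with that camera's 1–2 mm height bias, and the plane fits do not show the tilt. The last scene-camera reading for the metal pot was a false one on the case (confidence 0.55). The side camera found the pot at its original place. The wrist camera's reading put it about 3 cm nearer the case, but I had no good earlier wrist reading of it to compare.

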